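# Clamp a test piece on the infrared crystal to the first click

### The arm

A 6-joint arm with a two-finger parallel gripper is mounted at the origin on the work surface. World frame = base frame: x ahead of the robot, y to its left, z up, the work surface at z = 0. Lengths are in m, angles in rad, forces in N, time in s.
With the tool pointing down it reaches from about 0.35 to 0.775 m from the base axis. Payload 5.5 kg.
Tool frame: the origin (TCP) lies between the finger pads; the fingertips stand 8 mm ahead of it and the grasp point (between the pads) lies 11 mm behind it; z points along the fingers, y is the line along which they close (so a half turn about z gives the same grasp; the last joint's range is limited). The gripper opens to 85 mm and grips with 20 to 120 N. Pads are 22 mm wide; open, the fingers measure 114 mm over their backs; the gripper's body (76 mm by 85 mm) begins 54 mm behind the grasp point. The pads swing forward as they close: fully open they stand 13 mm farther back than shut.
Start: joints at [-1.424, 0.313, 0.046, 1.304, 0, 1.431], TCP at [0.163, -0.552, 0.239] pointing down, gripper open.
Joint ranges: [-2.76, 2.76], [-0.86, 1.69], [-1.03, 1.26], [-2.2, 2.34], [-1.47, 1.5], [-3.14, 3.14]. Speed limits (rad/s): [2.57, 2.57, 3.14, 3.14, 3.14, 3.14].

### API

Orientations are given as a unit quaternion [w, x, y, z].
In Python, from workcell import status, vision, job gives the robot as it stands. The module is installed in compiled form; this text tells all that it offers.
- The arm moves only by the tool apply_moves, never from a script. Its argument "moves" is one flat list of numbers, 6 for each row, row after row: the shift along the world's x, y, z in units of 25 mm (1.0 is 25 mm), then the turn, a rotation vector about the world's x, y, z in rad. In form: [x, y, z, rx, ry, rz, x, y, z, rx, ry, rz, ...]. A call has 1 to 20 rows; each row is the pose to reach, as a shift and turn from the pose commanded when the call began; what a row does not reach only later rows make up. A row lasts 1/12 s, in which the tool goes at most 41.7 mm and 7.16 degrees, less where a joint would pass 70% of its speed; a pose out of reach is approached as far as the arm can. A call with a gripper value outside its range is refused whole. "claw" is the opening in per cent of the stroke, from 0 (shut) to 100 (fully open), set as the call begins (left out, the last holds). The fingers move at their own pace and stop on an object; "newtons" is the grip in N (left out, the last holds). Time passes only in rows, so rows that repeat a pose let the fingers close. It gives the time, the measured TCP pose, the force, the opening and the grip force at its end, in the units of the state.
- status.get_state(): the state, without advancing time (a new reading comes with each control period).
- vision.read_camera(name): name is "side" or "top" or "wrist"; returns a dict with "image" (400x640x3 uint8, blue, green, red), "camera_matrix" (3x3 intrinsics, pixels), "camera_from_world" (4x4, takes a point from world to camera coordinates). Camera axes: x right, y down, z forward; pixel columns grow to the right and rows downward; lengths in m; the calibration is good to about 2 mm. A picture is of the moment at which its call begins. There is no depth.
- job.hand_in(): hands the job in; it is judged then, once.
The state is a dict: "clock": time; "joint_pos": joint angles; "qvel": joint speeds; "tau": joint torques, N m; "tcp_pos": TCP position; "orientation": TCP orientation; "wrist_force": force on the tool from outside, world axes, zero at the start; "ft_torque": the same for the moment, N m; "finger_gap": finger opening in m; "grip_force": force on a finger pad.
Only numpy, scipy, OpenCV 4.12 (cv2) and the standard library are available. Lean on these libraries where they do the work, as an engineer would, in place of code of your own. Each camera call takes 0.05 s, during which the arm holds its last target. There are 200 camera calls.

### The job

Take the green test piece out of the sample tray and set it down gently, flat and centred over the crystal of the infrared spectrometer. Swing the clamp arm in over it as far as its stop, then turn the clamp's T-handle clockwise until the slip clutch clicks: stop at that first click and leave the piece clamped. Leave everything else on the bench where it is.

Things in the scene. Friction and masses are not known exactly. Their poses are not given: they have to be found in the camera images.
- green_center (a point): centre of the green test piece, a moulded plastic block 40 (its x) x 24 (its y) x 10 mm (z), 25 g, lying flat in the tray, 5 mm above the tray's 3 mm floor
- blue_center (a point): centre of the blue test piece, same size, in the tray (leave it)
- orange_center (a point): centre of the orange test piece, same size, in the tray (leave it)
- green: the green test piece itself; origin at the centre of its underside
- tray: white sample tray, fixed, 240 (x) x 130 (y) mm, rim 12 mm high, floor 3 mm thick; it lies left or right of the spectrometer; origin under its centre. The three pieces lie about 65 mm apart along its x, their long sides roughly along its y
- rack: blue tube rack with capped tubes, 210 (x) x 70 (y) mm, 90 mm high over the caps, fixed, on the other side of the spectrometer; origin under its centre
- spectrometer: white infrared spectrometer, fixed, a box 310 x 200 mm with its flat top at 110 mm; origin on the table straight below the crystal, which lies 70 mm from the front face; its x points away from the front, to the clamp's pillar; the box reaches 240 mm behind the crystal and 100 mm to each side
- crystal (a point): the dark crystal spot (9 mm wide) at the centre of a round steel plate 72 mm wide; the point lies on the plate's top, 115 mm above the table
- pillar (a point): point on the vertical hinge axis of the clamp arm, at mid-height of the arm (177 mm above the table), 105 mm behind the crystal along the spectrometer's x; the hinge hub there is 40 mm wide
- swing (a joint): angle of the clamp arm about the pillar, rad: 0 = at its stop with the press over the crystal; it grows as the arm is swung open, counter-clockwise seen from above, towards the spectrometer's right side (-y); it starts at 1.3 to 1.9 and can go to 2.2. A stiff hinge (0.7 N m, about 7 to 10 N at the arm), it stays where it is left. The arm is a grey bar 24 mm wide, 168 to 186 mm above the table, between the hub and the press head, a grey cylinder 40 mm wide (153 to 189 mm high)
- head (a point): point on the vertical axis of the press head, 105 mm from the pillar's axis, at the mid-height of the T-handle's bar (215 mm above the table); it moves with the arm, its x points from head to pillar
- handle_end (a point): centre of the red ball (16 mm) at one end of the T-handle; the other end has a black ball. The handle is a level steel bar 9 mm thick, 215 mm above the table, through a black 20 mm boss, balls 52 mm to each side of the head's axis; below it a steel collar 40 mm wide with black lines 30 degrees apart, its top 199 mm above the table. Nothing else near it stands as high, so that a closed gripper's fingertips can push the bar right round the head
- screw (a joint): turn of the clamp's screw and collar, rad, clockwise seen from above positive, starts at 0 to 1.2; the press tip goes down 3.5 mm per rad and at 0 stands 6 mm above a piece lying on the crystal. Friction 0.1 N m, about 3 N at the handle; it stays where it is left
- clutch (a joint): slip of the T-handle against the collar, rad, clockwise positive: under 0.25 until the click; at the set torque, 0.18 N m (about 5 N at the handle), some 0.5 to 0.8 rad after the tip meets the piece, the handle jumps ahead and the push falls away; it rests in the first notch at 0.52. A second click would end at 1.04. Knocked hard it slips backwards too. A red pointer shows the slip on the collar
- press_tip: the press tip, a steel pin 10 mm wide under the head; origin at the centre of its lower face; sprung 12 N/mm
- reagent: white bottle with green cap, loose, 62 mm wide, 150 mm high, left of the spectrometer; origin under its centre
- solvent: amber bottle with green cap, loose, 58 mm wide, 145 mm high, right of the spectrometer, near the parked arm; origin under its centre
- vial: small glass jar, loose, 24 mm wide, 46 mm high, standing on the spectrometer's top, left of and behind the pillar; origin under its centre
- beaker: glass beaker, loose, 56 mm wide, 70 mm high, at the back left; origin under its centre
- tweezers: steel tweezers lying across the spectrometer's top behind the pillar, loose, 120 mm long, 9 mm high; origin under the centre
Mind the look-alikes: they are no part of the job. Of the things that look like the green, take the one that is farthest from the robot's base at the start.

How it is judged:
By the outcome, as a careful person would: the job done as asked, in the order asked, and still so for the second after the job is handed in, with the robot touching nothing.
It also fails if it takes over 72 s, if anything falls off the work surface, if the arm or the gripper's body presses on something with over 40 N, if the wrist force passes 120 N, or if a joint passes its speed limit or range.

## Working session

There is one attempt and no reset: what is moved stays moved. The work goes in short steps, Python scripts to look and compute and a tool call to move; the robot and the scene stay as the last step left them, time stands still between calls to the robot, and variables do not carry over. Pictures are saved under pics/ and viewed, at most 10 in all, crops included, and the job is handed in when it is done.

Besides the shell and the picture viewer there is one more tool, called after "Emit:" as name(argument=value, ...), one argument or row to a line, values as JSON. apply_moves: Moves the arm, as the interface text tells. Its arguments: {"type":"object","properties":{"moves":{"type":"array","items":{"type":"number"}},"claw":{"type":"number"},"newtons":{"type":"number"}},"required":["moves"]}

```bash
mkdir -p pics
cat > h.py <<'E'
import numpy as np, cv2
from workcell import status, vision, job
def cam(n):
    d=vision.read_camera(n); return d["image"],np.array(d["camera_matrix"]),np.array(d["camera_from_world"])
def ray(u,v,K,T,z):
    R=T[:3,:3];t=T[:3,3];c=-R.T@t
    d=R.T@np.linalg.inv(K)@np.array([u,v,1.]); return c+d*(z-c[2])/d[2]
def proj(p,K,T):
    q=K@(T[:3,:3]@np.array(p)+T[:3,3]); return q[:2]/q[2]
E
python3 - <<'E'
from h import *
for n in("top","side"):
    i,K,T=cam(n); cv2.imwrite(f"pics/{n}0.png",i); np.savez(f"{n}0.npz",K=K,T=T); print(n,K.tolist(),(-T[:3,:3].T@T[:3,3]).round(3),T[:3,:3].round(2).tolist())
    cv2.imwrite(f"pics/{n}0.png",cv2.resize(i,(800,500)))
E
```

```text
top [[415.49519836504726, 0.0, 317.0660816133012], [0.0, 415.49519836504726, 193.5857556968189], [0.0, 0.0, 1.0]] [ 0.356 -0.004  1.182] [[0.02, -1.0, -0.02], [-0.98, -0.02, -0.18], [0.18, 0.03, -0.98]]
side [[497.22836892055176, 0.0, 321.42744591720503], [0.0, 497.22836892055176, 197.02670005439785], [0.0, 0.0, 1.0]] [0.092 0.811 0.789] [[-0.87, -0.49, -0.01], [-0.28, 0.52, -0.81], [0.4, -0.7, -0.59]]
```

View pics/top0.png

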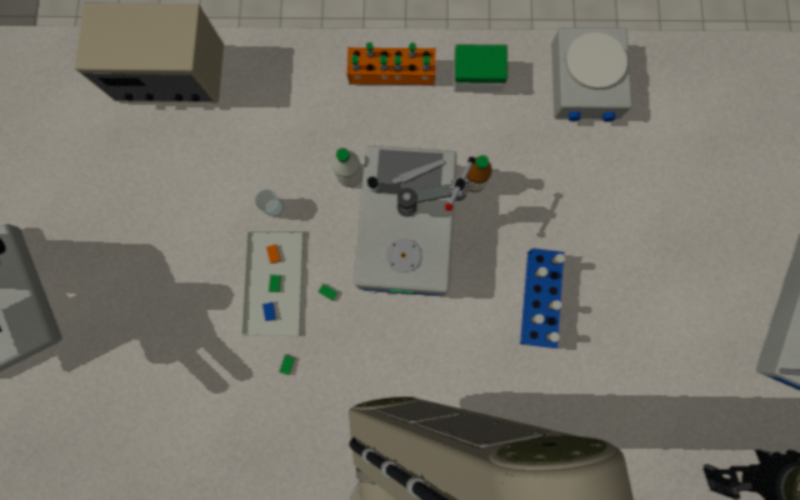

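View pics/side0.png

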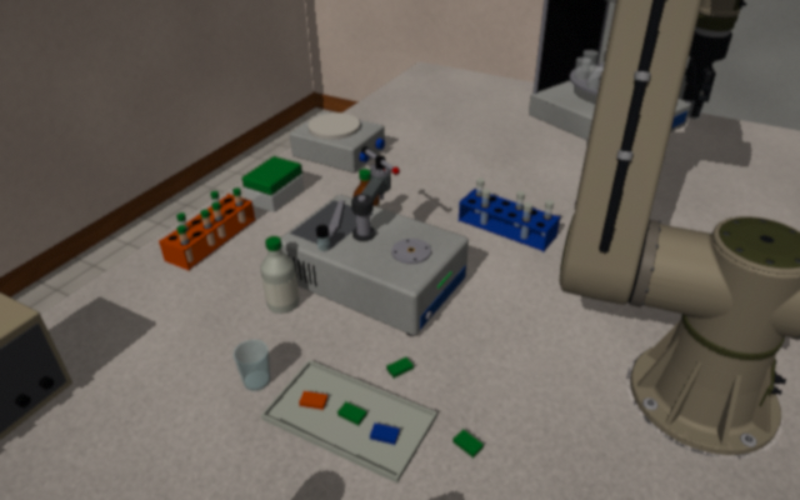

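The top view (800 px scale) shows the tray green at (275,284), with loose look-alikes at (328,292) and (288,364). It also shows the crystal at (403,255), the hub at (406,200), the red ball at (448,207) and the black ball near (472,160). Next I'll measure these.

Run:
```python
from h import *
i,K,T=cam("top"); hsv=cv2.cvtColor(i,cv2.COLOR_BGR2HSV)
def blobs(lo,hi,x0,x1,y0,y1,z,name):
    m=np.zeros(i.shape[:2],np.uint8); m[y0:y1,x0:x1]=cv2.inRange(hsv[y0:y1,x0:x1],lo,hi)
    n,l,s,c=cv2.connectedComponentsWithStats(m)
    for k in range(1,n):
        if s[k,4]>12:
            r=cv2.minAreaRect(np.argwhere(l==k)[:,::-1].astype(np.float32)); P=ray(*c[k],K,T,z)
            mm=cv2.moments((l==k).astype(np.uint8),True); a=.5*np.arctan2(2*mm['mu11'],mm['mu20']-mm['mu02'])
            d=ray(c[k][0]+8*np.cos(a),c[k][1]+8*np.sin(a),K,T,z)-P
            print(name,c[k].round(1),P.round(4),"long ang",np.degrees(np.arctan2(d[1],d[0])).round(1),s[k,4])
blobs((45,90,40),(80,255,255),190,300,190,310,.011,"green")
blobs((100,120,40),(125,255,255),190,250,190,270,.011,"blue")
blobs((5,150,80),(18,255,255),190,250,190,220,.011,"orange")
blobs((0,130,60),(6,255,255),345,375,155,175,.215,"red")
blobs((5,120,60),(25,255,255),310,335,195,212,.115,"crystal")
S=6;x0,y0,x1,y1=270,110,400,205
cv2.imwrite("pics/c1.png",cv2.resize(i[y0:y1,x0:x1],None,fx=S,fy=S,interpolation=cv2.INTER_CUBIC))
print(status.get_state()["clock"])
```

```text
green [219.4 226.2] [0.4705 0.3033 0.011 ] long ang -4.1 108
green [262.  233.4] [0.4526 0.1809 0.011 ] long ang -118.6 104
green [229.2 291.5] [0.2904 0.2643 0.011 ] long ang -15.2 116
blue [215.1 248.8] [0.4065 0.3115 0.011 ] long ang -168.7 104
orange [218.4 202.6] [0.5382 0.3106 0.011 ] long ang -162.7 106
red [358.4 165.3] [ 0.6031 -0.0751  0.215 ] long ang -116.8 27
0.15
```

View pics/c1.png

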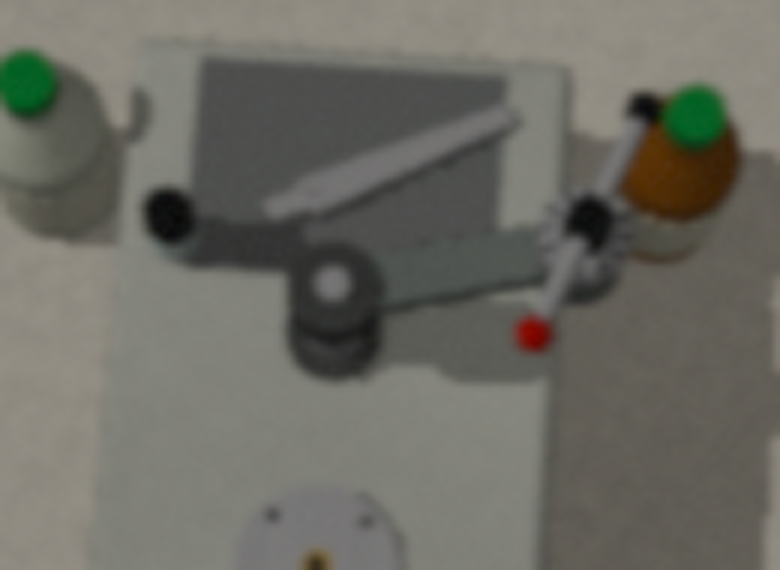

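Run:
```python
from h import *
d=np.load("top0.npz");K,T=d["K"],d["T"]
f=lambda X,Y,z:ray(270+(X+.5)/6-.5,110+(Y+.5)/6-.5,K,T,z)
cr=f(316,563,.115)
for z in(.187,.195,.2): print("hub",z,f(333,283,z).round(4),np.linalg.norm((f(333,283,z)-cr)[:2]).round(4))
hub=f(333,283,.193)
print("cr",cr.round(4),"spec ang",np.degrees(np.arctan2(*(hub-cr)[1::-1])))
bx=f(590,222,.222); r=f(533,333,.215); b=f(645,107,.215)
print("boss",bx.round(4),"red",r.round(4),"blk",b.round(4),"mid",((r+b)/2).round(4),np.linalg.norm(r-b))
h=(r+b)/2
print("head dist",np.linalg.norm((h-hub)[:2]),"arm ang",np.degrees(np.arctan2(*(h-hub)[1::-1])),"handle ang",np.degrees(np.arctan2(*(r-h)[1::-1])))
print("solvent cap",f(695,117,.143).round(4),"reagent",f(27,85,.15).round(4),"vial",f(170,215,.156).round(4),"twz",f(275,210,.115).round(4),f(515,115,.115).round(4))
# tray corners, px in 800 image
for p in((247,232),(307,232),(243,335),(303,335)): print(ray(p[0]*.8,p[1]*.8,K,T,.012).round(3))
```

```text
hub 0.187 [0.6307 0.0053 0.187 ] 0.1058
hub 0.195 [0.6285 0.0052 0.195 ] 0.1036
hub 0.2 [0.6271 0.0052 0.2   ] 0.1022
cr [0.5251 0.011  0.115 ] spec ang -3.142234822199933
boss [ 0.6478 -0.097   0.222 ] red [ 0.6037 -0.0751  0.215 ] blk [ 0.6987 -0.1199  0.215 ] mid [ 0.6512 -0.0975  0.215 ] 0.10504388053315317
head dist 0.10507919115089943 arm ang -77.84488416257582 handle ang 154.74466733174683
solvent cap [ 0.7199 -0.1501  0.143 ] reagent [0.7279 0.1406 0.15  ] vial [0.6682 0.076  0.156 ] twz [0.6837 0.0324 0.115 ] [ 0.7295 -0.0739  0.115 ]
[0.587 0.374 0.012]
[0.589 0.235 0.012]
[0.352 0.366 0.012]
[0.355 0.231 0.012]
```

Run:
```python
from h import *
from scipy.spatial.transform import Rotation as R
s=status.get_state(); q=np.array(s["orientation"]);print(s["tcp_pos"],q); M=R.from_quat(q[[1,2,3,0]]).as_matrix(); print(M.round(3))
i,K,T=cam("wrist"); c=-T[:3,:3].T@T[:3,3]; print("cam in tool",(M.T@(c-s["tcp_pos"])).round(3),(M.T@T[:3,:3].T).round(2).tolist(),K[0,0])
```

```text
[ 0.16259453 -0.55114746  0.23859333] [-7.14994466e-04  9.89738734e-01  1.42887112e-01  7.43330829e-06]
[[ 0.959  0.283 -0.   ]
 [ 0.283 -0.959  0.001]
 [ 0.    -0.001 -1.   ]]
cam in tool [ 0.078 -0.001 -0.135] [[0.0, -0.95, -0.31], [1.0, 0.0, -0.0], [0.0, -0.31, 0.95]] 359.5446819790422
```

Emit:
apply_moves(
  moves=[11.5, 14, 2.5, 0, 0, 0.5, 11.5, 14, 2.5, 0, 0, 0.5, 11.5, 14, 2.5, 0, 0, 0.5, 11.5, 14, 2.5, 0, 0, 0.5, 11.5, 14, 2.5, 0, 0, 0.5, 11.5, 14, 2.5, 0, 0, 0.5, 11.5, 14, 2.5, 0, 0, 0.5, 11.5, 14, 2.5, 0, 0, 0.5, 11.5, 14, 2.5, 0, 0, 0.5, 11.5, 14, 2.5, 0, 0, 0.5, 11.5, 14, 2.5, 0, 0, 0.5, 11.5, 14, 2.5, 0, 0, 0.5],
)

```text
clock: 1.2
tcp_pos: [0.4537, -0.1964, 0.3029]
orientation: [0.0, 0.922, 0.387, 0.002]
wrist_force: [-0.9, -0.0, 0.1]
finger_gap: 0.0854
grip_force: 0.0
```

Emit:
apply_moves(
  moves=[0.7, 20, -3, 0, 0, 2.28, 0.7, 20, -3, 0, 0, 2.28, 0.7, 20, -3, 0, 0, 2.28, 0.7, 20, -3, 0, 0, 2.28, 0.7, 20, -3, 0, 0, 2.28, 0.7, 20, -3, 0, 0, 2.28, 0.7, 20, -3, 0, 0, 2.28, 0.7, 20, -3, 0, 0, 2.28, 0.7, 20, -3, 0, 0, 2.28, 0.7, 20, -3, 0, 0, 2.28, 0.7, 20, -3, 0, 0, 2.28, 0.7, 20, -3, 0, 0, 2.28, 0.7, 20, -3, 0, 0, 2.28, 0.7, 20, -3, 0, 0, 2.28, 0.7, 20, -3, 0, 0, 2.28, 0.7, 20, -3, 0, 0, 2.28, 0.7, 20, -3, 0, 0, 2.28, 0.7, 20, -3, 0, 0, 2.28, 0.7, 20, -3, 0, 0, 2.28, 0.7, 20, -3, 0, 0, 2.28],
)

```text
clock: 2.87
tcp_pos: [0.4676, 0.2981, 0.2265]
orientation: [-0.0, 0.037, 0.999, -0.0]
wrist_force: [-0.9, 0.1, -0.7]
finger_gap: 0.0854
grip_force: 0.0
```

```bash
cat >> h.py <<'E'
def meas(i,K,T,lo,hi,z,amin):
    m=cv2.inRange(cv2.cvtColor(i,cv2.COLOR_BGR2HSV),lo,hi); m=cv2.morphologyEx(m,cv2.MORPH_OPEN,np.ones((3,3)))
    for c in cv2.findContours(m,cv2.RETR_EXTERNAL,cv2.CHAIN_APPROX_NONE)[0]:
        if cv2.contourArea(c)<amin: continue
        P=np.array([ray(*p[0],K,T,z)[:2] for p in c])*1000
        r=cv2.minAreaRect(P.astype(np.float32)); print(cv2.contourArea(c),c.mean((0,1)).round(),"centre",np.round(r[0],1),"size",np.round(r[1],1),"ang of 1st side",round(r[2],1))
E
python3 - <<'E'
from h import *
i,K,T=cam("wrist"); cv2.imwrite("pics/w1.png",i); meas(i,K,T,(45,90,30),(80,255,255),.013,200)
print(status.get_state()["tcp_pos"])
E
```

```text
821.5 [327. 167.] centre [470.5 304.9] size [22.8 38.7] ang of 1st side 86.6
919.0 [204. 158.] centre [453.  185.2] size [39.7 24.6] ang of 1st side 60.6
[0.46764544 0.29816936 0.22658921]
```

View pics/w1.png

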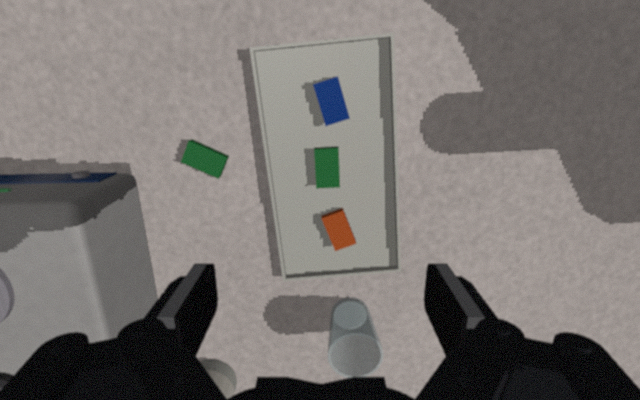

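Wrist view: the tray green is at (327,167) with its long side along world x at about -3.4°, and the jaws are already aligned with it. Going down.

Emit:
apply_moves(
  moves=[0.1, 0.24, -4, 0, 0, 0, 0.1, 0.24, -7.5, 0, 0, 0, 0.1, 0.24, -7.5, 0, 0, 0, 0.1, 0.24, -7.5, 0, 0, 0, 0.1, 0.24, -7.5, 0, 0, 0, 0.1, 0.24, -7.5, 0, 0, 0, 0.1, 0.24, -7.5, 0, 0, 0, 0.1, 0.24, -7.8, 0, 0, 0, 0.1, 0.24, -8.1, 0, 0, 0, 0.1, 0.24, -8.4, 0, 0, 0, 0.1, 0.24, -8.54, 0, 0, 0, 0.1, 0.24, -8.54, 0, 0, 0, 0.1, 0.24, -8.54, 0, 0, 0],
  claw=48,
)

```text
clock: 4.0
tcp_pos: [0.4701, 0.3044, 0.0134]
orientation: [-0.0, 0.037, 0.999, 0.0]
wrist_force: [0.5, 0.8, -0.1]
finger_gap: 0.0408
grip_force: 0.0
```

Run:
```python
from h import *
s=status.get_state(); print(s["tcp_pos"],s["wrist_force"],s["finger_gap"])
i,K,T=cam("wrist"); cv2.imwrite("pics/w2.png",i); meas(i,K,T,(45,90,30),(80,255,255),.013,200)
```

```text
[0.47009335 0.30441785 0.01341371] [ 0.52723561  0.76525385 -0.13541411] 0.04077349756664163
4781.0 [320. 273.] centre [469.2 304.9] size [23.4 43. ] ang of 1st side 88.9
4838.0 [ 45. 255.] centre [451.8 191.3] size [37.7 29.2] ang of 1st side 60.6
```

View pics/w2.png

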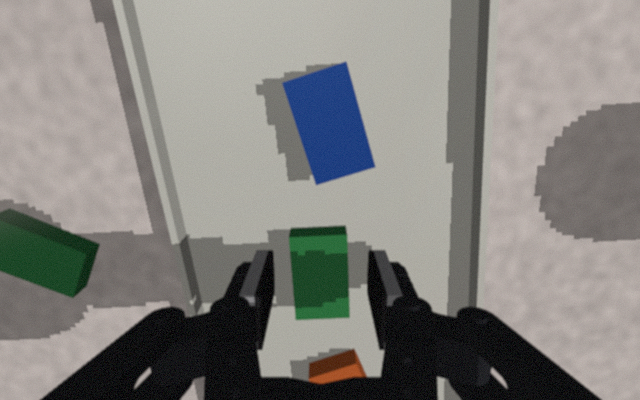

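The jaws straddle the green piece (320,273) and it is well centred. Close and lift.

Emit:
apply_moves(
  moves=[0, 0, 0, 0, 0, 0, 0, 0, 0, 0, 0, 0, 0, 0, 0, 0, 0, 0, 0, 0, 0, 0, 0, 0, 0, 0, 0, 0, 0, 0, 0, 0, 0, 0, 0, 0, 0, 0, 0, 0, 0, 0, 0, 0, 0, 0, 0, 0],
  claw=0,
  newtons=30,
)

```text
clock: 4.72
tcp_pos: [0.4706, 0.3047, 0.0139]
orientation: [0.001, 0.037, 0.999, 0.0]
wrist_force: [-1.3, 0.4, 5.6]
finger_gap: 0.0232
grip_force: 29.7
```

Emit:
apply_moves(
  moves=[0, 0, 0.4, 0, 0, 0, 0, 0, 1, 0, 0, 0, 0, 0, 2, 0, 0, 0, 0, 0, 4, 0, 0, 0, 0, 0, 6.5, 0, 0, 0, 0, 0, 6.5, 0, 0, 0, 0, 0, 6.5, 0, 0, 0, 0, 0, 6.5, 0, 0, 0],
)

```text
clock: 5.38
tcp_pos: [0.4714, 0.305, 0.1784]
orientation: [0.002, 0.037, 0.999, 0.001]
wrist_force: [0.5, -0.3, -1.1]
finger_gap: 0.023
grip_force: 29.2
```

Run:
```python
from h import *
s=status.get_state(); print(s["tcp_pos"],s["wrist_force"],s["finger_gap"],s["joint_pos"])
i,K,T=cam("wrist"); cv2.imwrite("pics/w3.png",i); meas(i,K,T,(45,90,30),(80,255,255),s["tcp_pos"][2],200)
```

```text
[0.47140116 0.3050197  0.17839229] [ 0.45044975 -0.32430192 -1.05014214] 0.02304174658444312 [ 4.31303703e-01  3.07770646e-01 -1.12327749e-01  1.14583327e+00
  5.00334414e-05  5.06083081e-01]
4807.0 [320. 272.] centre [469.7 306. ] size [24.  43.2] ang of 1st side 87.3
1270.5 [177. 165.] centre [419.1 255.1] size [18.  11.2] ang of 1st side 60.3
```

View pics/w3.png

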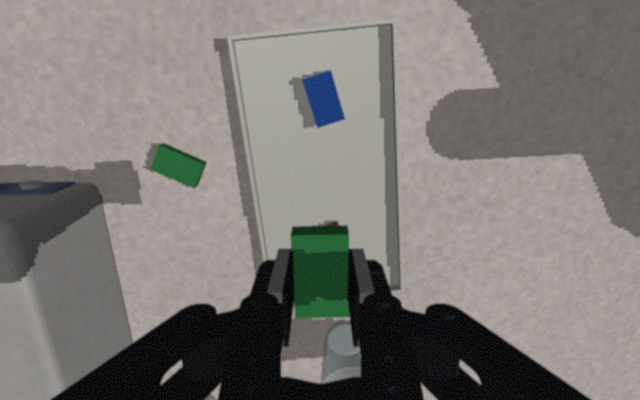

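Piece is held square in the jaws at (320,272). Next I hover behind the crystal so the wrist camera can refine the target.

Emit:
apply_moves(
  moves=[0, 0, 3.3, 0, 0, 0, 0, 0, 3.3, 0, 0, 0, 5.2, -11.76, 3.3, 0, 0, 0.02, 5.2, -11.76, 3.3, 0, 0, 0.02, 5.2, -11.76, 3.3, 0, 0, 0.02, 5.2, -11.76, 3.3, 0, 0, 0.02, 5.2, -11.76, 3.3, 0, 0, 0.02, 5.2, -11.76, 3.3, 0, 0, 0.02, 5.2, -11.76, 3.3, 0, 0, 0.02, 5.2, -11.76, 3.3, 0, 0, 0.02, 5.2, -11.76, 3.3, 0, 0, 0.02, 5.2, -11.76, 3.3, 0, 0, 0.02, 5.2, -11.76, 3.3, 0, 0, 0.02],
)

```text
clock: 6.52
tcp_pos: [0.5991, 0.0106, 0.2563]
orientation: [-0.002, 0.028, 1.0, 0.0]
wrist_force: [-0.8, -0.1, -0.1]
finger_gap: 0.0228
grip_force: 29.4
```

Run:
```python
from h import *
s=status.get_state(); print(s["tcp_pos"],s["wrist_force"],s["orientation"])
i,K,T=cam("wrist"); cv2.imwrite("pics/w4.png",i); np.savez("w4.npz",K=K,T=T); meas(i,K,T,(10,110,60),(30,255,255),.115,20)
g=cv2.cvtColor(i,cv2.COLOR_BGR2GRAY); print(proj([.525,.011,.115],K,T))
```

```text
[0.5990725  0.01059441 0.25634743] [-0.77404394 -0.13563633 -0.09516747] [-2.00002942e-03  2.76805094e-02  9.99614738e-01  4.06162079e-04]
40.5 [197. 250.] centre [649.2 -95.8] size [9.9 4.5] ang of 1st side 65.9
102.0 [315.  89.] centre [524.7  11.7] size [11.8 12. ] ang of 1st side 86.9
962.0 [614.  84.] centre [534.2 230.5] size [29.3 21. ] ang of 1st side 16.2
[314.09401924  88.99740061]
```

View pics/w4.png

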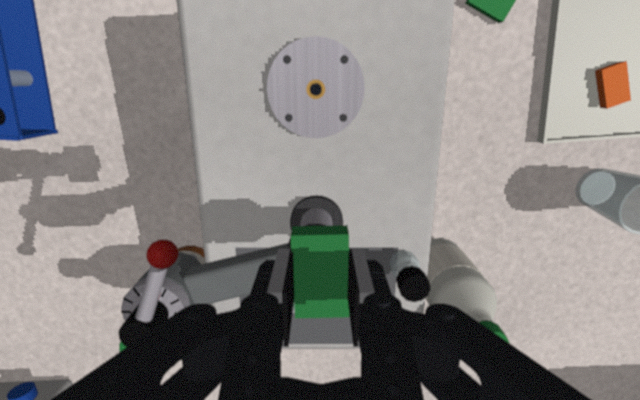

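Emit:
apply_moves(
  moves=[-3.02, 0.04, 0, 0, 0, 0, -3.02, 0.04, 0, 0, 0, 0, -3.02, 0.04, 0, 0, 0, 0, -3.02, 0.04, -3.5, 0, 0, 0, -3.02, 0.04, -3.5, 0, 0, 0, -3.02, 0.04, -3.5, 0, 0, 0, -3.02, 0.04, -4.5, 0, 0, 0, -3.02, 0.04, -4.8, 0, 0, 0, -3.02, 0.04, -4.8, 0, 0, 0, -3.02, 0.04, -4.8, 0, 0, 0, -3.02, 0.04, -4.8, 0, 0, 0],
)

```text
clock: 7.48
tcp_pos: [0.5259, 0.0116, 0.1402]
orientation: [0.001, 0.027, 1.0, -0.0]
wrist_force: [-0.5, -0.7, 0.1]
finger_gap: 0.0228
grip_force: 29.4
```

Run:
```python
from h import *
s=status.get_state(); print(s["tcp_pos"],s["wrist_force"],s["orientation"])
i,K,T=cam("wrist"); 
for z in (s["tcp_pos"][2]-.001,): meas(i,K,T,(45,90,30),(80,255,255),z,2000)
print(status.get_state()["tcp_pos"])
```

```text
[0.52587825 0.01161056 0.14021003] [-0.54988059 -0.67676388  0.14227092] [ 1.29347629e-03  2.71138564e-02  9.99631512e-01 -8.00958252e-05]
4860.5 [320. 272.] centre [524.8  12.6] size [24.6 42.9] ang of 1st side 87.5
2202.5 [555.  77.] centre [450.3 100.6] size [22.1 12.8] ang of 1st side 60.5
[0.52599559 0.0114977  0.14025119]
```

Emit:
apply_moves(
  moves=[-0.05, -0.03, -0.15, 0, 0, 0, -0.05, -0.03, -0.25, 0, 0, 0, -0.05, -0.03, -0.33, 0, 0, 0, -0.05, -0.03, -0.4, 0, 0, 0, -0.05, -0.03, -0.45, 0, 0, 0, -0.05, -0.03, -0.49, 0, 0, 0, -0.05, -0.03, -0.52, 0, 0, 0, -0.05, -0.03, -0.54, 0, 0, 0, -0.05, -0.03, -0.54, 0, 0, 0],
)

```text
clock: 8.28
tcp_pos: [0.5233, 0.0107, 0.1259]
orientation: [0.0, 0.027, 1.0, -0.0]
wrist_force: [-2.7, -0.1, 7.6]
finger_gap: 0.0229
grip_force: 30.2
```

Emit:
apply_moves(
  moves=[0, 0, 0.02, 0, 0, 0, 0, 0, 0.02, 0, 0, 0, 0, 0, 0.02, 0, 0, 0],
)

```text
clock: 8.53
tcp_pos: [0.5234, 0.0107, 0.1259]
orientation: [0.0, 0.027, 1.0, -0.0]
wrist_force: [-1.9, 0.5, 5.9]
finger_gap: 0.023
grip_force: 30.0
```

Run:
```python
from h import *
s=status.get_state(); print(s["tcp_pos"],s["wrist_force"],s["orientation"])
i,K,T=cam("wrist"); meas(i,K,T,(45,90,30),(80,255,255),.125,2000)
```

```text
[0.52341075 0.01065804 0.12588496] [-1.93762997  0.46953432  5.89784094] [ 1.75984963e-04  2.74113741e-02  9.99624222e-01 -2.27495422e-05]
4869.5 [320. 272.] centre [522.3  11.4] size [24.5 43.3] ang of 1st side 88.3
2475.0 [569.  81.] centre [449.4 104.9] size [23.7 13.6] ang of 1st side 60.3
```

Emit:
apply_moves(
  moves=[0, 0, 0.25, 0, 0, 0, 0.05, 0.01, 0.25, 0, 0, 0, 0.05, 0.01, 0.25, 0, 0, 0, 0.05, 0.01, 0.15, 0, 0, 0, 0.05, 0.01, 0.1, 0, 0, 0, 0.05, 0.01, 0.07, 0, 0, 0, 0.05, 0.01, 0.06, 0, 0, 0, 0.05, 0.01, 0.06, 0, 0, 0],
)

```text
clock: 9.25
tcp_pos: [0.5244, 0.011, 0.1265]
orientation: [-0.0, 0.027, 1.0, 0.0]
wrist_force: [1.2, 0.2, 0.5]
finger_gap: 0.0231
grip_force: 29.4
```

Run:
```python
from h import *
s=status.get_state(); print(s["tcp_pos"],s["wrist_force"],s["orientation"])
i,K,T=cam("wrist"); meas(i,K,T,(45,90,30),(80,255,255),.125,2000)
```

```text
[0.52442567 0.0109641  0.1264661 ] [1.1666747  0.16263019 0.51329813] [-3.11176557e-04  2.74153163e-02  9.99624077e-01  9.25124765e-05]
4870.0 [320. 272.] centre [523.6  11.9] size [24.3 43.4] ang of 1st side 88.4
2459.5 [568.  79.] centre [450.  105.2] size [23.7 13.6] ang of 1st side 60.7
```

Emit:
apply_moves(
  moves=[0, 0, -0.02, 0, 0, 0, 0, 0, -0.02, 0, 0, 0],
)

```text
clock: 9.47
tcp_pos: [0.5247, 0.0109, 0.1263]
orientation: [0.0, 0.027, 1.0, 0.0]
wrist_force: [0.4, 0.5, 0.5]
finger_gap: 0.0229
grip_force: 29.4
```

Emit:
apply_moves(
  moves=[0, 0, 0, 0, 0, 0, 0, 0, 0, 0, 0, 0, 0, 0, 0, 0, 0, 0, 0, 0, 0, 0, 0, 0, 0, 0, 0, 0, 0, 0, 0, 0, 1, 0, 0, 0, 0, 0, 2.5, 0, 0, 0, 0, 0, 4, 0, 0, 0, 0, 0, 6, 0, 0, 0, 0, 0, 6, 0, 0, 0, 0, 0, 6, 0, 0, 0, 0, 0, 6, 0, 0, 0],
  claw=50,
)

```text
clock: 10.47
tcp_pos: [0.5249, 0.0109, 0.2763]
orientation: [0.001, 0.027, 1.0, -0.0]
wrist_force: [-1.1, 0.3, -0.9]
finger_gap: 0.043
grip_force: 0.0
```

Run:
```python
from h import *
s=status.get_state(); print(s["tcp_pos"],s["wrist_force"],s["joint_pos"])
i,K,T=cam("wrist"); meas(i,K,T,(45,90,30),(80,255,255),.125,800)
cv2.imwrite("pics/w5.png",i)
```

```text
[0.52493176 0.01090313 0.27634615] [-1.14904727  0.30725487 -0.92362117] [-1.32243909e-01  2.06586612e-01 -4.97467849e-03  1.35805467e+00
  8.48464803e-05 -7.74320987e-02]
1255.5 [320. 180.] centre [524.6  11.5] size [23.  40.2] ang of 1st side 87.6
843.5 [477.  80.] centre [451.7 134.1] size [29.2 16.8] ang of 1st side 60.4
```

View pics/w5.png

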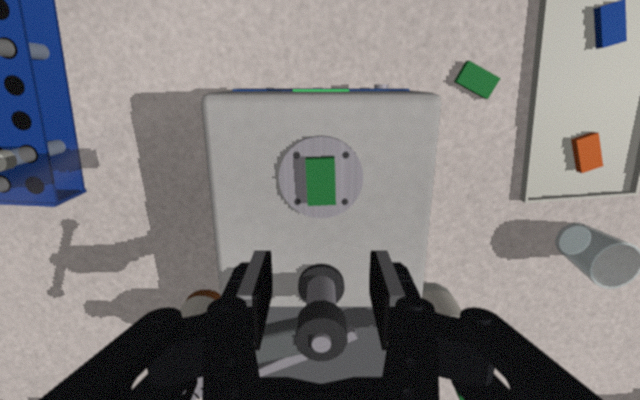

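Piece sits centred at (320,180) on the plate, measured (524.6, 11.5) mm against the crystal at (524.7, 11.7). Next: shut the gripper and go behind the arm.

Emit:
apply_moves(
  moves=[6.12, -2.06, 0, 0, 0, 0.26, 6.12, -2.06, 0, 0, 0, 0.26, 6.12, -2.06, 0, 0, 0, 0.26, 6.12, -2.06, 0, 0, 0, 0.26, 6.12, -2.06, 0, 0, 0, 0.26, 6.12, -2.06, 0, 0, 0, 0.26, 6.12, -2.06, -1, 0, 0, 0.26, 6.12, -2.06, -2, 0, 0, 0.26, 6.12, -2.06, -3, 0, 0, 0.26, 6.12, -2.06, -4, 0, 0, 0.26, 6.12, -2.06, -4.13, 0, 0, 0.26, 6.12, -2.06, -4.13, 0, 0, 0.26],
  claw=0,
)

```text
clock: 11.52
tcp_pos: [0.6747, -0.0397, 0.1709]
orientation: [-0.003, -0.103, 0.995, 0.001]
wrist_force: [-0.5, 0.2, -0.2]
finger_gap: -0.0
grip_force: 0.0
```

Run:
```python
from h import *
s=status.get_state(); print(s["tcp_pos"],s["wrist_force"],s["joint_pos"],s["orientation"])
i,K,T=cam("wrist"); cv2.imwrite("pics/w6.png",i); np.savez("w6.npz",K=K,T=T)
P=np.array([.6297,.0053]);t=s["tcp_pos"]
for a in np.arange(-78,-190,-7):
    c=np.radians(a);u=np.array([np.cos(c),np.sin(c)]);n=np.array([-u[1],u[0]])
    p=P+.055*u+.023*n-t[:2]; print(int(a),(p/.025).round(2),np.radians(a+78).round(2))
```

```text
[ 0.67468852 -0.03968261  0.17090011] [-0.49049287  0.23967567 -0.17857179] [-1.77469986e-01  5.41134411e-01  2.26082368e-01  1.26166161e+00
  1.71411690e-04 -3.83060538e-01] [-2.81951170e-03 -1.02613632e-01  9.94716885e-01  9.00757892e-04]
-78 [-0.44 -0.16] 0.0
-85 [-0.69 -0.31] -0.12
-92 [-0.96 -0.43] -0.24
-99 [-1.24 -0.52] -0.37
-106 [-1.52 -0.57] -0.49
-113 [-1.81 -0.59] -0.61
-120 [-2.1  -0.57] -0.73
-127 [-2.39 -0.51] -0.86
-134 [-2.67 -0.42] -0.98
-141 [-2.93 -0.3 ] -1.1
-148 [-3.18 -0.15] -1.22
-155 [-3.4   0.04] -1.34
-162 [-3.61  0.24] -1.47
-169 [-3.78  0.48] -1.59
-176 [-3.93  0.73] -1.71
-183 [-4.04  1.  ] -1.83
```

View pics/w6.png

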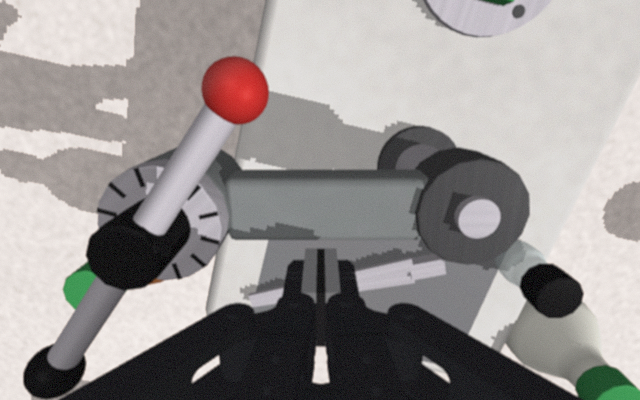

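Wrist view: the shut fingers at (320,280) stand behind the middle of the clamp arm, clear of the handle and of the hub at (480,218). Push the arm round.

Emit:
apply_moves(
  moves=[-0.22, -0.08, 0, 0, 0, 0, -0.44, -0.16, 0, 0, 0, 0, -0.56, -0.24, 0, 0, 0, -0.06, -0.69, -0.31, 0, 0, 0, -0.12, -0.82, -0.37, 0, 0, 0, -0.18, -0.96, -0.43, 0, 0, 0, -0.24, -1.1, -0.48, 0, 0, 0, -0.3, -1.24, -0.52, 0, 0, 0, -0.37, -1.38, -0.55, 0, 0, 0, -0.43, -1.52, -0.57, 0, 0, 0, -0.49, -1.66, -0.58, 0, 0, 0, -0.55, -1.81, -0.59, 0, 0, 0, -0.61, -1.95, -0.58, 0, 0, 0, -0.67, -2.1, -0.57, 0, 0, 0, -0.73, -2.24, -0.54, 0, 0, 0, -0.79, -2.39, -0.51, 0, 0, 0, -0.86, -2.53, -0.47, 0, 0, 0, -0.92, -2.67, -0.42, 0, 0, 0, -0.98, -2.67, -0.42, 0, 0, 0, -0.98],
)

```text
clock: 13.15
tcp_pos: [0.6133, -0.0548, 0.1755]
orientation: [0.005, 0.38, 0.925, -0.002]
wrist_force: [5.2, -10.1, -3.8]
finger_gap: -0.0
grip_force: 5.0
```

```bash
cat > hd.py <<'E'
from h import *
def red(n="top",z=.215,amin=8):
    i,K,T=cam(n); h=cv2.cvtColor(i,cv2.COLOR_BGR2HSV); m=cv2.inRange(h,(0,150,50),(6,255,255))|cv2.inRange(h,(174,150,50),(180,255,255))
    N,l,s,c=cv2.connectedComponentsWithStats(m); o=[]
    for k in range(1,N):
        if s[k,4]>=amin: o.append((c[k].round(1),ray(*c[k],K,T,z).round(4),s[k,4]))
    return o,i,K,T
E
python3 - <<'E'
from hd import *
s=status.get_state(); print(s["tcp_pos"],s["wrist_force"],s["joint_pos"])
print(red()[0])
i,K,T=red()[1:]; cv2.imwrite("pics/t2.png",i)
E
```

```text
[ 0.61332076 -0.05480879  0.17551939] [  5.19992114 -10.10915323  -3.75381844] [-0.21697346  0.40897533  0.0277748   1.18091044 -0.00510291  0.56268801]
[]
```

Emit:
apply_moves(
  moves=[-0.13, 0.06, 0, 0, 0, -0.06, -0.26, 0.12, 0, 0, 0, -0.12, -0.38, 0.2, 0, 0, 0, -0.18, -0.51, 0.27, 0, 0, 0, -0.24, -0.62, 0.37, 0, 0, 0, -0.3, -0.73, 0.46, 0, 0, 0, -0.36, -0.84, 0.56, 0, 0, 0, -0.43, -0.94, 0.66, 0, 0, 0, -0.49, -1.03, 0.78, 0, 0, 0, -0.55, -1.11, 0.9, 0, 0, 0, -0.61, -1.19, 1.03, 0, 0, 0, -0.67, -1.26, 1.15, 0, 0, 0, -0.73, -1.31, 1.25, 0, 0, 0, -0.8, -1.35, 1.35, 0, 0, 0, -0.85, -1.35, 1.38, 0, 0, 0, -0.85, -1.35, 1.42, 0, 0, 0, -0.85, -1.35, 1.42, 0, 0, 0, -0.85],
)

```text
clock: 14.67
tcp_pos: [0.5753, -0.0197, 0.1753]
orientation: [0.003, 0.727, 0.687, -0.003]
wrist_force: [-7.0, -12.0, 5.7]
finger_gap: -0.0001
grip_force: 6.3
```

Run:
```python
from hd import *
s=status.get_state(); print(s["tcp_pos"],s["wrist_force"],s["joint_pos"])
print(red()[0])
```

```text
[ 0.57526948 -0.01971406  0.17526949] [ -6.97972451 -12.01539462   5.67389182] [-0.16930405  0.34030783 -0.07413943  1.15615929 -0.00856054  1.45837587]
[]
```

Emit:
apply_moves(
  moves=[0, 0.06, 0, 0, 0, 0, 0, 0.12, 0, 0, 0, 0, 0, 0.18, 0, 0, 0, 0, 0, 0.24, 0, 0, 0, 0, 0, 0.24, 0, 0, 0, 0],
)

```text
clock: 15.13
tcp_pos: [0.575, -0.0145, 0.1752]
orientation: [0.003, 0.727, 0.687, -0.004]
wrist_force: [-9.5, -16.2, 5.8]
finger_gap: 0.0001
grip_force: 8.1
```

Emit:
apply_moves(
  moves=[0, 0.04, 0, 0, 0, 0, 0, 0.08, 0, 0, 0, 0, 0, 0.12, 0, 0, 0, 0, 0, 0.12, 0, 0, 0, 0],
)

```text
clock: 15.47
tcp_pos: [0.575, -0.0144, 0.1753]
orientation: [0.005, 0.728, 0.686, -0.006]
wrist_force: [-10.1, -25.5, 5.9]
finger_gap: 0.0003
grip_force: 12.8
```

At the stop: the force rises to 25 N with no motion. Back off, rise and look.

Emit:
apply_moves(
  moves=[0, -0.4, 0, 0, 0, 0, 0, -0.9, 0, 0, 0, 0, 0, -1.2, 0, 0, 0, 0, 0, -1.2, 1.5, 0, 0, 0, 0, -1.2, 3, 0, 0, 0, 0, -1.2, 4.2, 0, 0, 0, -1, -2, 4.2, 0, 0, 0, -2, -2.5, 4.2, 0, 0, 0, -2, -2.5, 4.2, 0, 0, 0, -2, -2.5, 4.2, 0, 0, 0],
)

```text
clock: 16.3
tcp_pos: [0.5266, -0.0696, 0.2791]
orientation: [0.001, 0.726, 0.687, 0.001]
wrist_force: [0.2, -0.7, 0.5]
finger_gap: 0.0
grip_force: 0.0
```

Run:
```python
from hd import *
s=status.get_state(); print(s["tcp_pos"],s["joint_pos"],s["orientation"])
o,i,K,T=red("wrist",.215,60); print(o); cv2.imwrite("pics/w7.png",i); np.savez("w7.npz",K=K,T=T)
print(proj([.525,.011,.22],K,T))
print(red()[0])
```

```text
[ 0.52658199 -0.06958945  0.2790693 ] [-2.82850352e-01  2.17710906e-01  1.57016482e-02  1.36703563e+00
  4.84514304e-04  1.34340038e+00] [6.32930454e-04 7.26438121e-01 6.87231279e-01 6.51901622e-04]
[]
[309.35976038  78.84107575]
[(array([304.8, 182.8]), array([0.558, 0.052, 0.215]), np.int32(19))]
```

View pics/w7.png

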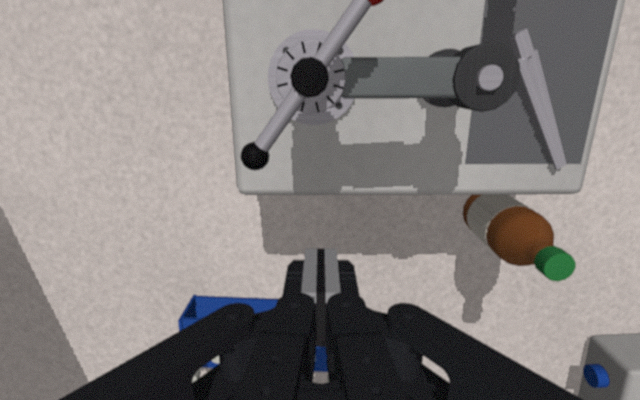

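The arm is at its stop, with the boss at (310,77) where predicted. The black handle ball is at (255,155), and the top camera puts the red ball at 51°. Next I place the fingertip on the trailing side of the black end.

Emit:
apply_moves(
  moves=[0, 0, 0, 0, 0, 0.95, 0, 0, 0, 0, 0, 0.95, 0, 0, 0, 0, 0, 0.95, 0, 0, 0, 0, 0, 0.95, 0, 0, 0, 0, 0, 0.95, 0, 0, 0, 0, 0, 0.95, 0, 0, 0, 0, 0, 0.95, 0, 0, 0, 0, 0, 0.95, 0, 1.2, -0.5, 0, 0, 0.95, 0, 1.48, -1.5, 0, 0, 0.95, 0, 1.48, -2.4, 0, 0, 0.95, 0, 1.48, -2.64, 0, 0, 0.95, 0, 1.48, -2.64, 0, 0, 0.95, 0, 1.48, -2.64, 0, 0, 0.95],
)

```text
clock: 17.57
tcp_pos: [0.5276, -0.032, 0.2123]
orientation: [-0.0, 0.331, 0.944, 0.0]
wrist_force: [0.1, 0.0, 1.1]
finger_gap: 0.0001
grip_force: 0.0
```

Run:
```python
from hd import *
s=status.get_state(); t=s["tcp_pos"]; print(t,s["wrist_force"],s["joint_pos"],s["orientation"])
o=red()[0]; print(o, red("wrist",.215,60)[0])
H=np.array([.525,.011]); print("fwd off")
for b in range(231,90,-8):
    c=np.radians(b);u=np.array([np.cos(c),np.sin(c)]);n=np.array([-u[1],u[0]])
    print(b,((H+.034*u+.0155*n-t[:2])/.025).round(2),np.radians(b-231).round(2))
```

```text
[ 0.52764957 -0.0319715   0.21232944] [0.05836855 0.02621154 1.11195877] [-2.12518648e-01  2.33289391e-01 -1.27715114e-01  1.20999356e+00
  1.40204510e-04  4.61942423e-01] [-1.08803206e-04  3.30874895e-01  9.43674620e-01  5.70111217e-05]
[] [(array([538. , 215.7]), array([0.5594, 0.0531, 0.215 ]), np.int32(1080))]
fwd off
231 [-0.48  0.27] 0.0
223 [-0.68  0.34] -0.14
215 [-0.86  0.43] -0.28
207 [-1.04  0.55] -0.42
199 [-1.19  0.69] -0.56
191 [-1.32  0.85] -0.7
183 [-1.43  1.03] -0.84
175 [-1.51  1.22] -0.98
167 [-1.57  1.42] -1.12
159 [-1.6   1.63] -1.26
151 [-1.6   1.84] -1.4
143 [-1.57  2.04] -1.54
135 [-1.51  2.24] -1.68
127 [-1.42  2.43] -1.82
119 [-1.31  2.61] -1.95
111 [-1.17  2.77] -2.09
103 [-1.02  2.9 ] -2.23
95 [-0.84  3.02] -2.37
```

Emit:
apply_moves(
  moves=[-0.25, 0.14, 0, 0, 0, 0, -0.4, 0.22, 0, 0, 0, 0, -0.48, 0.27, 0, 0, 0, 0, -0.58, 0.3, 0, 0, 0, -0.07, -0.68, 0.34, 0, 0, 0, -0.14, -0.77, 0.38, 0, 0, 0, -0.21, -0.86, 0.43, 0, 0, 0, -0.28, -0.95, 0.49, 0, 0, 0, -0.35, -1.04, 0.55, 0, 0, 0, -0.42, -1.12, 0.62, 0, 0, 0, -0.49, -1.19, 0.69, 0, 0, 0, -0.56, -1.26, 0.77, 0, 0, 0, -0.63, -1.32, 0.85, 0, 0, 0, -0.7, -1.32, 0.85, 0, 0, 0, -0.7],
)

```text
clock: 18.83
tcp_pos: [0.4943, -0.0111, 0.2128]
orientation: [0.001, 0.635, 0.772, 0.0]
wrist_force: [-0.2, -2.3, 0.6]
finger_gap: -0.0001
grip_force: 1.0
```

```bash
cat > st.py <<'E'
from hd import *
s=status.get_state(); t=s["tcp_pos"]; f=s["wrist_force"]; H=np.array([.525,.011])
o=red("wrist",.215,60)[0]
d=np.array(t[:2])-H; r=np.hypot(*d); th=np.degrees(np.arctan2(d[1],d[0]))%360
fa=th-np.degrees(np.arcsin(.0155/r))
tq=-(d[0]*f[1]-d[1]*f[0])
print("finger implied bar ang",round(fa,1),"r",round(r,4),"z",t[2].round(4),"F",np.round(f,1),"reaction torque about head (ccw+)",round(-tq,3),"grip",s["grip_force"].round(1) if hasattr(s["grip_force"],'round') else s["grip_force"])
for c,p,a in o:
    e=p[:2]-H; print("red",c,p,a,"bar ang",round((np.degrees(np.arctan2(e[1],e[0]))+180)%360,1),np.hypot(*e).round(4))
E
python3 st.py
```

```text
finger implied bar ang 191.5 r 0.0378 z 0.2128 F [-0.2 -2.3  0.6] reaction torque about head (ccw+) 0.066 grip 0.971539719030261
red [539.5 242.6] [0.5775 0.0229 0.215 ] 1101 bar ang 192.8 0.0538
```

Emit:
apply_moves(
  moves=[-0.06, 0.09, 0, 0, 0, -0.07, -0.11, 0.18, 0, 0, 0, -0.14, -0.15, 0.27, 0, 0, 0, -0.21, -0.19, 0.37, 0, 0, 0, -0.28, -0.19, 0.37, 0, 0, 0, -0.28],
)

```text
clock: 19.3
tcp_pos: [0.4894, -0.0017, 0.2126]
orientation: [0.001, 0.736, 0.677, 0.0]
wrist_force: [0.6, -2.5, 1.9]
finger_gap: -0.0002
grip_force: 1.0
```

```bash
python3 st.py
```

```text
finger implied bar ang 175.4 r 0.0378 z 0.2126 F [ 0.6 -2.5  1.9] reaction torque about head (ccw+) 0.096 grip 0.9988391026854515
red [539.8 242.9] [0.5784 0.008  0.215 ] 1091 bar ang 176.8 0.0535
```

Emit:
apply_moves(
  moves=[-0.03, 0.1, 0, 0, 0, -0.07, -0.06, 0.2, 0, 0, 0, -0.14, -0.06, 0.2, 0, 0, 0, -0.14],
)

```text
clock: 19.6
tcp_pos: [0.488, 0.0033, 0.2123]
orientation: [0.0, 0.781, 0.624, 0.0]
wrist_force: [-0.1, -2.3, 1.3]
finger_gap: 0.0
grip_force: 1.2
```

```bash
python3 st.py
```

```text
finger implied bar ang 167.6 r 0.0378 z 0.2123 F [-0.1 -2.3  1.3] reaction torque about head (ccw+) 0.083 grip 1.1506360257044435
red [540.1 242.5] [0.5773 0.0009 0.215 ] 1086 bar ang 169.1 0.0533
```

Emit:
apply_moves(
  moves=[-0.02, 0.1, 0, 0, 0, -0.07, -0.03, 0.21, 0, 0, 0, -0.14, -0.03, 0.21, 0, 0, 0, -0.14],
)

```text
clock: 19.9
tcp_pos: [0.4872, 0.0085, 0.2122]
orientation: [0.0, 0.823, 0.568, -0.0]
wrist_force: [-0.4, -2.3, 2.4]
finger_gap: 0.0004
grip_force: 1.3
```

```bash
python3 st.py
```

```text
finger implied bar ang 159.6 r 0.0379 z 0.2122 F [-0.4 -2.3  2.4] reaction torque about head (ccw+) 0.085 grip 1.3187554758042097
red [540.6 242.3] [ 0.5754 -0.0062  0.215 ] 1099 bar ang 161.2 0.0533
```

Emit:
apply_moves(
  moves=[0, 0.1, 0, 0, 0, -0.07, 0, 0.21, 0, 0, 0, -0.14, 0, 0.21, 0, 0, 0, -0.14],
)

```text
clock: 20.2
tcp_pos: [0.4871, 0.0138, 0.2121]
orientation: [0.0, 0.861, 0.509, -0.0]
wrist_force: [-1.7, -3.8, 1.6]
finger_gap: 0.0
grip_force: 1.5
```

```bash
python3 st.py
```

```text
finger implied bar ang 151.7 r 0.038 z 0.2121 F [-1.7 -3.8  1.6] reaction torque about head (ccw+) 0.148 grip 1.476615951396525
red [541.  241.7] [ 0.5724 -0.0129  0.215 ] 1101 bar ang 153.2 0.0531
```

Emit:
apply_moves(
  moves=[0.01, 0.1, 0, 0, 0, -0.07, 0.01, 0.1, 0, 0, 0, -0.07],
)

```text
clock: 20.42
tcp_pos: [0.4873, 0.0163, 0.212]
orientation: [0.0, 0.878, 0.479, -0.0]
wrist_force: [-0.8, -4.2, 1.8]
finger_gap: 0.0002
grip_force: 1.6
```

```bash
python3 st.py
```

```text
finger implied bar ang 148.0 r 0.0381 z 0.212 F [-0.8 -4.2  1.8] reaction torque about head (ccw+) 0.164 grip 1.6192930424585938
red [541.4 240.6] [ 0.5708 -0.0159  0.215 ] 1110 bar ang 149.6 0.0531
```

Emit:
apply_moves(
  moves=[0.02, 0.1, 0, 0, 0, -0.07, 0.02, 0.1, 0, 0, 0, -0.07],
)

```text
clock: 20.63
tcp_pos: [0.4877, 0.0189, 0.212]
orientation: [-0.0, 0.894, 0.448, -0.0]
wrist_force: [-2.5, -3.8, 2.7]
finger_gap: -0.0001
grip_force: 1.7
```

```bash
python3 st.py
```

```text
finger implied bar ang 144.1 r 0.0381 z 0.212 F [-2.5 -3.8  2.7] reaction torque about head (ccw+) 0.161 grip 1.7217913549393415
red [541.5 240.2] [ 0.5688 -0.0189  0.215 ] 1107 bar ang 145.7 0.053
```

Emit:
apply_moves(
  moves=[0.03, 0.1, 0, 0, 0, -0.07, 0.03, 0.1, 0, 0, 0, -0.07],
)

```text
clock: 20.85
tcp_pos: [0.4883, 0.0215, 0.212]
orientation: [-0.0, 0.909, 0.416, -0.0]
wrist_force: [-1.2, -4.0, 2.4]
finger_gap: 0.0001
grip_force: 1.8
```

```bash
python3 st.py
```

```text
finger implied bar ang 140.0 r 0.0381 z 0.212 F [-1.2 -4.   2.4] reaction torque about head (ccw+) 0.158 grip 1.8239136273041368
red [541.4 240. ] [ 0.5665 -0.0218  0.215 ] 1091 bar ang 141.7 0.0529
```

Emit:
apply_moves(
  moves=[0.03, 0.1, 0, 0, 0, -0.07, 0.03, 0.1, 0, 0, 0, -0.07],
)

```text
clock: 21.07
tcp_pos: [0.4891, 0.024, 0.212]
orientation: [-0.0, 0.923, 0.384, -0.0]
wrist_force: [-2.8, -1.6, 3.1]
finger_gap: -0.0003
grip_force: 1.9
```

```bash
python3 st.py
```

```text
finger implied bar ang 136.1 r 0.0382 z 0.212 F [-2.8 -1.6  3.1] reaction torque about head (ccw+) 0.095 grip 1.913454132154584
red [541.4 239.5] [ 0.5641 -0.0245  0.215 ] 1096 bar ang 137.8 0.0528
```

Emit:
apply_moves(
  moves=[0.04, 0.1, 0, 0, 0, -0.07, 0.04, 0.1, 0, 0, 0, -0.07],
)

```text
clock: 21.28
tcp_pos: [0.4901, 0.0265, 0.212]
orientation: [-0.0, 0.936, 0.352, -0.0]
wrist_force: [-3.2, -2.3, 3.0]
finger_gap: -0.0002
grip_force: 2.0
```

```bash
python3 st.py
```

```text
finger implied bar ang 132.0 r 0.0381 z 0.212 F [-3.2 -2.3  3. ] reaction torque about head (ccw+) 0.131 grip 1.9984866539016366
red [541.3 239.7] [ 0.5615 -0.0272  0.215 ] 1089 bar ang 133.7 0.0528
```

Emit:
apply_moves(
  moves=[0.05, 0.09, 0, 0, 0, -0.07, 0.05, 0.09, 0, 0, 0, -0.07],
)

```text
clock: 21.5
tcp_pos: [0.4913, 0.0289, 0.212]
orientation: [-0.0, 0.948, 0.319, -0.0]
wrist_force: [-3.3, -1.9, 3.0]
finger_gap: 0.0
grip_force: 2.1
```

```bash
python3 st.py
```

```text
finger implied bar ang 128.1 r 0.0382 z 0.212 F [-3.3 -1.9  3. ] reaction torque about head (ccw+) 0.122 grip 2.113293092697859
red [541.2 239.3] [ 0.5587 -0.0295  0.215 ] 1089 bar ang 129.8 0.0527
```

Emit:
apply_moves(
  moves=[0.05, 0.09, 0, 0, 0, -0.07, 0.05, 0.09, 0, 0, 0, -0.07],
)

```text
clock: 21.72
tcp_pos: [0.4925, 0.0311, 0.2119]
orientation: [-0.0, 0.958, 0.285, -0.0]
wrist_force: [-3.9, -1.1, 3.2]
finger_gap: 0.0
grip_force: 2.2
```

```bash
python3 st.py
```

```text
finger implied bar ang 124.3 r 0.0382 z 0.2119 F [-3.9 -1.1  3.2] reaction torque about head (ccw+) 0.114 grip 2.202183064073324
red [541.2 238.9] [ 0.5558 -0.0317  0.215 ] 1088 bar ang 125.8 0.0526
```

Emit:
apply_moves(
  moves=[0.06, 0.09, 0, 0, 0, -0.07, 0.06, 0.09, 0, 0, 0, -0.07],
)

```text
clock: 21.93
tcp_pos: [0.494, 0.0334, 0.2119]
orientation: [-0.0, 0.968, 0.252, -0.0]
wrist_force: [-6.1, -1.2, 3.1]
finger_gap: 0.0002
grip_force: 2.3
```

```bash
python3 st.py
```

```text
finger implied bar ang 120.2 r 0.0382 z 0.2119 F [-6.1 -1.2  3.1] reaction torque about head (ccw+) 0.173 grip 2.293053916655481
red [541.2 239.2] [ 0.5526 -0.0339  0.215 ] 1099 bar ang 121.6 0.0527
```

Emit:
apply_moves(
  moves=[0.07, 0.08, 0, 0, 0, -0.07, 0.07, 0.08, 0, 0, 0, -0.07],
)

```text
clock: 22.15
tcp_pos: [0.4958, 0.0355, 0.212]
orientation: [-0.0, 0.976, 0.218, -0.0]
wrist_force: [-4.5, -1.6, 2.6]
finger_gap: 0.0004
grip_force: 2.4
```

```bash
python3 st.py
```

```text
finger implied bar ang 116.1 r 0.0381 z 0.212 F [-4.5 -1.6  2.6] reaction torque about head (ccw+) 0.157 grip 2.39587789401412
red [541.1 239.2] [ 0.5494 -0.0357  0.215 ] 1095 bar ang 117.6 0.0527
```

Emit:
apply_moves(
  moves=[0.07, 0.08, 0, 0, 0, -0.07, 0.07, 0.08, 0, 0, 0, -0.07],
)

```text
clock: 22.37
tcp_pos: [0.4975, 0.0375, 0.2119]
orientation: [-0.0, 0.983, 0.183, -0.0]
wrist_force: [-4.8, -0.9, 3.5]
finger_gap: -0.0
grip_force: 2.5
```

```bash
python3 st.py
```

```text
finger implied bar ang 112.2 r 0.0382 z 0.2119 F [-4.8 -0.9  3.5] reaction torque about head (ccw+) 0.151 grip 2.480900385417044
red [541.4 239. ] [ 0.5461 -0.0373  0.215 ] 1104 bar ang 113.6 0.0527
```

Emit:
apply_moves(
  moves=[0.07, 0.07, 0, 0, 0, -0.07, 0.07, 0.07, 0, 0, 0, -0.07],
)

```text
clock: 22.58
tcp_pos: [0.4992, 0.0392, 0.2119]
orientation: [-0.0, 0.989, 0.149, -0.0]
wrist_force: [-4.6, -1.3, 3.6]
finger_gap: 0.0005
grip_force: 2.5
```

```bash
python3 st.py; python3 -c "from h import *;print(status.get_state()['joint_pos'][5])"
```

```text
finger implied bar ang 108.6 r 0.0383 z 0.2119 F [-4.6 -1.3  3.6] reaction torque about head (ccw+) 0.165 grip 2.5496753118932247
red [541.5 237.7] [ 0.5429 -0.0385  0.215 ] 1113 bar ang 109.9 0.0526
2.758075841886286
```

Emit:
apply_moves(
  moves=[0.08, 0.07, 0, 0, 0, -0.05, 0.08, 0.07, 0, 0, 0, -0.05],
)

```text
clock: 22.8
tcp_pos: [0.5013, 0.0408, 0.2119]
orientation: [-0.0, 0.992, 0.124, -0.0]
wrist_force: [-6.3, -0.9, 2.9]
finger_gap: 0.0
grip_force: 2.6
```

```bash
python3 st.py
```

```text
finger implied bar ang 104.5 r 0.0381 z 0.2119 F [-6.3 -0.9  2.9] reaction torque about head (ccw+) 0.208 grip 2.6454756036400795
red [541.2 241.5] [ 0.5395 -0.0396  0.215 ] 1094 bar ang 106.0 0.0526
```

Emit:
apply_moves(
  moves=[0.085, 0.06, 0, 0, 0, -0.04, 0.085, 0.06, 0, 0, 0, -0.04],
)

```text
clock: 23.02
tcp_pos: [0.5033, 0.0421, 0.2119]
orientation: [0.0, 0.994, 0.105, -0.001]
wrist_force: [-5.6, -2.3, 2.7]
finger_gap: -0.0001
grip_force: 2.8
```

```bash
python3 st.py
```

```text
finger implied bar ang 100.8 r 0.038 z 0.2119 F [-5.6 -2.3  2.7] reaction torque about head (ccw+) 0.224 grip 2.788308709859848
red [540.6 246.6] [ 0.5362 -0.0405  0.215 ] 1070 bar ang 102.3 0.0527
```

Emit:
apply_moves(
  moves=[0.09, 0.055, 0, 0, 0, -0.04, 0.09, 0.055, 0, 0, 0, -0.04],
)

```text
clock: 23.23
tcp_pos: [0.5054, 0.0433, 0.2118]
orientation: [0.0, 0.996, 0.085, -0.001]
wrist_force: [-6.5, -3.4, 3.2]
finger_gap: 0.0001
grip_force: 3.0
```

```bash
python3 st.py
```

```text
finger implied bar ang 97.0 r 0.0378 z 0.2118 F [-6.5 -3.4  3.2] reaction torque about head (ccw+) 0.276 grip 2.9970426857471466
red [540.  251.7] [ 0.5327 -0.0411  0.215 ] 1040 bar ang 98.4 0.0527
```

Emit:
apply_moves(
  moves=[0.09, 0.045, 0, 0, 0, -0.03, 0.09, 0.045, 0, 0, 0, -0.03],
)

```text
clock: 23.45
tcp_pos: [0.5079, 0.0444, 0.2118]
orientation: [0.0, 0.998, 0.07, -0.0]
wrist_force: [-3.9, -2.4, 2.3]
finger_gap: -0.0
grip_force: 1.9
```

```bash
python3 st.py
```

```text
finger implied bar ang 92.7 r 0.0375 z 0.2118 F [-3.9 -2.4  2.3] reaction torque about head (ccw+) 0.171 grip 1.888185292482376
red [538.4 261.2] [ 0.5285 -0.0416  0.215 ] 1008 bar ang 93.8 0.0527
```

Emit:
apply_moves(
  moves=[0, 0, 0, 0, 0, 0, 0, 0, 0, 0, 0, 0],
)

```text
clock: 23.67
tcp_pos: [0.5085, 0.0446, 0.2119]
orientation: [0.0, 0.998, 0.069, 0.0]
wrist_force: [-2.6, -1.6, 0.7]
finger_gap: 0.0
grip_force: 1.2
```

```bash
python3 st.py
python3 - <<'E'
from hd import *
o,i,K,T=red("wrist",.199,6)
for c,p,a in o: print(c,p,a,np.degrees(np.arctan2(p[1]-.011,p[0]-.525)).round(1),np.hypot(p[0]-.525,p[1]-.011).round(4))
E
```

```text
finger implied bar ang 91.6 r 0.0374 z 0.2119 F [-2.6 -1.6  0.7] reaction torque about head (ccw+) 0.115 grip 1.226717121899128
red [537.6 265.1] [ 0.5272 -0.0417  0.215 ] 986 bar ang 92.4 0.0527
[432.  240.8] [ 0.5252 -0.0028  0.199 ] 21 -89.2 0.0138
[537.7 265.1] [ 0.52   -0.0536  0.199 ] 990 -94.4 0.0648
```

Emit:
apply_moves(
  moves=[0.05, 0.02, 0, 0, 0, 0, 0.05, 0.02, 0, 0, 0, 0, 0.05, 0.02, 0, 0, 0, 0],
)

```text
clock: 24.02
tcp_pos: [0.5093, 0.0451, 0.2119]
orientation: [0.0, 0.998, 0.069, -0.0]
wrist_force: [-4.0, -3.4, -0.6]
finger_gap: -0.0003
grip_force: 1.8
```

```bash
python3 st.py
```

```text
finger implied bar ang 90.3 r 0.0375 z 0.2119 F [-4.  -3.4 -0.6] reaction torque about head (ccw+) 0.191 grip 1.7669175937771797
red [537.5 269.4] [ 0.5259 -0.0418  0.215 ] 976 bar ang 91.0 0.0528
```

```bash
cat > col.py <<'E'
from hd import *
def prof(i,K,T,bar,H=(.5247,.0114)):
    hsv=cv2.cvtColor(i,cv2.COLOR_BGR2HSV); g=cv2.cvtColor(i,cv2.COLOR_BGR2GRAY).astype(float)
    A=np.arange(0,360,1.); v=[];rd=[]
    for a in A:
        vals=[];rr=[]
        for r in np.arange(.014,.0191,.001):
            u=proj([H[0]+r*np.cos(np.radians(a)),H[1]+r*np.sin(np.radians(a)),.199],K,T); x,y=int(round(u[0])),int(round(u[1]))
            if 0<=x<640 and 0<=y<400: vals.append(g[y,x]); rr.append((hsv[y,x,1]>120)&((hsv[y,x,0]<8)|(hsv[y,x,0]>172))&(g[y,x]>15))
        v.append(np.mean(vals) if vals else np.nan); rd.append(np.sum(rr))
    v=np.array(v); rd=np.array(rd)
    loc=[(int(a),round(((a-bar+180)%360)-180,0),int(v[k])) for k,a in enumerate(A) if v[k]<np.nanmean(v[np.arange(k-8,k+9)%360])-12 and v[k]==np.nanmin(v[np.arange(k-6,k+7)%360])]
    print("bar",bar,"minima (ang, rel bar, val)",loc); print("red at",A[rd>1].astype(int).tolist())
if __name__=="__main__":
    d=np.load("w7.npz"); prof(cv2.imread("pics/w7.png"),d["K"],d["T"],231.)
    i,K,T=cam("wrist"); cv2.imwrite("pics/w8.png",i); np.savez("w8.npz",K=K,T=T); prof(i,K,T,91.)
E
python3 col.py; python3 st.py
```

```text
bar 231.0 minima (ang, rel bar, val) [(12, np.float64(141.0), 42), (37, np.float64(166.0), 83), (70, np.float64(-161.0), 87), (99, np.float64(-132.0), 63), (128, np.float64(-103.0), 62), (158, np.float64(-73.0), 64), (188, np.float64(-43.0), 71), (250, np.float64(19.0), 47), (281, np.float64(50.0), 44), (311, np.float64(80.0), 54), (342, np.float64(111.0), 51)]
red at []
bar 91.0 minima (ang, rel bar, val) [(4, np.float64(-87.0), 49), (34, np.float64(-57.0), 52), (63, np.float64(-28.0), 56), (64, np.float64(-27.0), 56), (92, np.float64(1.0), 37), (93, np.float64(2.0), 37), (152, np.float64(61.0), 56), (274, np.float64(-177.0), 46), (304, np.float64(-147.0), 39), (335, np.float64(-116.0), 43)]
red at [267, 268, 269, 270, 271, 272, 273]
finger implied bar ang 90.2 r 0.0375 z 0.2119 F [-3.5 -2.5  0.5] reaction torque about head (ccw+) 0.157 grip 1.7503417655825615
red [537.3 269.7] [ 0.5258 -0.0418  0.215 ] 971 bar ang 90.9 0.0528
```

Emit:
apply_moves(
  moves=[0.04, 0.015, 0, 0, 0, 0, 0.04, 0.015, 0, 0, 0, 0],
)

```text
clock: 24.33
tcp_pos: [0.5108, 0.0458, 0.2121]
orientation: [-0.0, 0.998, 0.068, 0.0]
wrist_force: [-0.8, -0.7, -0.2]
finger_gap: -0.0001
grip_force: 0.5
```

```bash
python3 st.py
```

```text
finger implied bar ang 87.8 r 0.0376 z 0.2121 F [-0.8 -0.7 -0.2] reaction torque about head (ccw+) 0.036 grip 0.5284936912357807
red [535.6 279.4] [ 0.5228 -0.0419  0.215 ] 937 bar ang 87.6 0.0529
```

Emit:
apply_moves(
  moves=[0.05, 0.015, 0, 0, 0, 0, 0.05, 0.015, 0, 0, 0, 0],
)

```text
clock: 24.55
tcp_pos: [0.5124, 0.0463, 0.2122]
orientation: [-0.0, 0.998, 0.069, 0.001]
wrist_force: [-0.8, -1.6, -0.6]
finger_gap: 0.0001
grip_force: 0.5
```

```bash
python3 st.py; sed -i 's/,91.)/,float(__import__("sys").argv[1]))/' col.py; python3 col.py 90
```

```text
finger implied bar ang 85.2 r 0.0374 z 0.2122 F [-0.8 -1.6 -0.6] reaction torque about head (ccw+) 0.047 grip 0.4803635738790035
red [532.9 288.7] [ 0.5199 -0.0418  0.215 ] 899 bar ang 84.5 0.053
bar 231.0 minima (ang, rel bar, val) [(12, np.float64(141.0), 42), (37, np.float64(166.0), 83), (70, np.float64(-161.0), 87), (99, np.float64(-132.0), 63), (128, np.float64(-103.0), 62), (158, np.float64(-73.0), 64), (188, np.float64(-43.0), 71), (250, np.float64(19.0), 47), (281, np.float64(50.0), 44), (311, np.float64(80.0), 54), (342, np.float64(111.0), 51)]
red at []
bar 90.0 minima (ang, rel bar, val) [(7, np.float64(-83.0), 49), (36, np.float64(-54.0), 54), (66, np.float64(-24.0), 43), (92, np.float64(2.0), 75), (154, np.float64(64.0), 41), (277, np.float64(-173.0), 44), (278, np.float64(-172.0), 44), (307, np.float64(-143.0), 42), (337, np.float64(-113.0), 44)]
red at [263, 264, 265, 266, 267]
```

Emit:
apply_moves(
  moves=[0, 0, 0, 0, 0, 0, 0, 0, 0, 0, 0, 0, 0, 0, 0, 0, 0, 0],
)

```text
clock: 24.9
tcp_pos: [0.5119, 0.0461, 0.2122]
orientation: [-0.0, 0.998, 0.068, 0.0]
wrist_force: [-0.8, 0.5, 0.1]
finger_gap: -0.0
grip_force: 0.5
```

```bash
python3 st.py; python3 col.py 84.5|tail -2
```

```text
finger implied bar ang 86.0 r 0.0375 z 0.2122 F [-0.8  0.5  0.1] reaction torque about head (ccw+) 0.022 grip 0.46318307518959045
red [533.6 285.8] [ 0.5207 -0.0418  0.215 ] 917 bar ang 85.3 0.053
bar 84.5 minima (ang, rel bar, val) [(9, np.float64(-76.0), 52), (38, np.float64(-46.0), 54), (68, np.float64(-16.0), 40), (94, np.float64(10.0), 72), (156, np.float64(72.0), 32), (279, np.float64(-166.0), 45), (309, np.float64(-136.0), 45), (339, np.float64(-106.0), 42)]
red at [263, 264, 265, 266, 267]
```

Emit:
apply_moves(
  moves=[-0.1, 0.01, 0, 0, 0, 0, -0.3, 0.03, 0, 0, 0, 0, -0.6, 0.05, 0, 0, 0, 0, -0.6, 0.05, 0, 0, 0, 0],
)

```text
clock: 25.33
tcp_pos: [0.4952, 0.0474, 0.2121]
orientation: [-0.0, 0.998, 0.068, -0.0]
wrist_force: [0.4, -0.2, 0.1]
finger_gap: 0.0
grip_force: 0.0
```

```bash
python3 st.py; python3 col.py 85|tail -2
```

```text
finger implied bar ang 110.0 r 0.0471 z 0.2121 F [ 0.4 -0.2  0.1] reaction torque about head (ccw+) -0.009 grip 0.0
red [559.8 215.5] [ 0.5358 -0.0406  0.215 ] 1151 bar ang 101.8 0.0527
bar 85.0 minima (ang, rel bar, val) [(24, np.float64(-61.0), 45), (54, np.float64(-31.0), 50), (83, np.float64(-2.0), 53), (108, np.float64(23.0), 84), (143, np.float64(58.0), 122), (173, np.float64(88.0), 36), (295, np.float64(-150.0), 31), (325, np.float64(-120.0), 45), (355, np.float64(-90.0), 41)]
red at [278, 279, 280, 281, 282, 283, 284]
```

Emit:
apply_moves(
  moves=[0, 0, 0, 0, 0, 0, 0, 0, 0, 0, 0, 0, 0, 0, 0, 0, 0, 0],
)

```text
clock: 25.68
tcp_pos: [0.497, 0.0472, 0.2121]
orientation: [0.0, 0.998, 0.068, 0.0]
wrist_force: [-1.1, -0.2, -1.1]
finger_gap: 0.0001
grip_force: 0.0
```

```bash
python3 st.py; python3 col.py 101.8|tail -2
python3 - <<'E'
from col import *
d=np.load("w6.npz");i=cv2.imread("pics/w6.png");K,T=d["K"],d["T"]
m=cv2.inRange(cv2.cvtColor(i,cv2.COLOR_BGR2HSV),(0,150,50),(6,255,255)); n,l,s,c=cv2.connectedComponentsWithStats(m); k=1+np.argmax(s[1:,4]); R=ray(*c[k],K,T,.215); B=ray(54,371,K,T,.215); h=(R+B)/2; print(R,B,h)
b=np.degrees(np.arctan2(*(B-R)[1::-1])); print(b%360); prof(i,K,T,b%360,h[:2])
E
```

```text
finger implied bar ang 107.9 r 0.0458 z 0.2121 F [-1.1 -0.2 -1.1] reaction torque about head (ccw+) 0.047 grip 0.0
red [557.4 219.4] [ 0.5358 -0.0406  0.215 ] 1137 bar ang 101.8 0.0527
bar 101.8 minima (ang, rel bar, val) [(25, np.float64(-77.0), 47), (54, np.float64(-48.0), 52), (83, np.float64(-19.0), 51), (108, np.float64(6.0), 82), (173, np.float64(71.0), 36), (295, np.float64(-167.0), 34), (325, np.float64(-137.0), 41), (355, np.float64(-107.0), 44)]
red at [278, 279, 280, 281, 282, 283, 284]
[ 0.60371719 -0.07475955  0.215     ] [ 0.69899938 -0.11888233  0.215     ] [ 0.65135829 -0.09682094  0.215     ]
335.15233535772285
bar 335.15233535772285 minima (ang, rel bar, val) [(26, np.float64(51.0), 19), (56, np.float64(81.0), 25), (85, np.float64(110.0), 28), (115, np.float64(140.0), 32), (144, np.float64(169.0), 72), (179, np.float64(-156.0), 138), (188, np.float64(-147.0), 119), (204, np.float64(-131.0), 19), (234, np.float64(-101.0), 25), (265, np.float64(-70.0), 26)]
red at []
```

Emit:
apply_moves(
  moves=[-0.3, 0, 0, 0, 0, 0, -0.3, 0, 1, 0, 0, 0, -0.3, 0, 2.5, 0, 0, 0, -0.3, 0, 4, 0, 0, 0, -1.5, 0, 4, 0, 0, 0, -3, 2, 4, 0, 0, 0, -4, 4, 4, 0, 0, 0, -4, 6, 4, 0, 0, 0, -4, 6, 4, 0, 0, 0, -4, 6, 4, 0, 0, 0],
)

```text
clock: 26.62
tcp_pos: [0.4021, 0.1636, 0.3123]
orientation: [-0.014, 0.996, 0.091, -0.001]
wrist_force: [1.4, -0.7, 0.4]
finger_gap: 0.0002
grip_force: 0.0
```

Run:
```python
from col import *
s=status.get_state(); print(s["clock"],s["tcp_pos"],s["wrist_force"])
o,i,K,T=red("top"); 
for c,p,a in o: print("red",p,a,np.degrees(np.arctan2(p[1]-.011,p[0]-.525)))
i,K,T=cam("side"); cv2.imwrite("pics/s2.png",i)
h=cv2.cvtColor(i,cv2.COLOR_BGR2HSV); m=cv2.inRange(h,(45,90,30),(80,255,255)); n,l,st,c=cv2.connectedComponentsWithStats(m)
for k in range(1,n):
    if st[k,4]>25: print("green",c[k].round(1),st[k,:5],ray(*c[k],K,T,.12).round(3))
cs=[proj([.525+a,.011+b,z],K,T) for a in(-.02,.02) for b in(-.012,.012) for z in(.115,.125)]; print("expect bbox",np.min(cs,0).round(1),np.max(cs,0).round(1))
def tip(z): return proj([.525,.011,z],K,T).round(1)
print("tip",tip(.125),tip(.14),tip(.153))
```

```text
26.6167 [0.40206104 0.16356416 0.31230377] [ 1.37029443 -0.6947488   0.43872944]
red [ 0.5348 -0.0409  0.215 ] 21 -79.30704241740358
green [217.1 139.9] [194 125  47  31 874] [ 0.918 -0.077  0.12 ]
green [291.4 139.1] [287 135   9   9  68] [ 0.742 -0.175  0.12 ]
green [189.  153.2] [187 151   5   6  27] [0.939 0.013 0.12 ]
green [171.1 155.4] [169 153   5   6  27] [0.973 0.043 0.12 ]
green [172.4 164.4] [170 162   6   6  28] [0.94  0.074 0.12 ]
green [163.5 170.5] [161 168   6   6  30] [0.939 0.106 0.12 ]
green [144.6 173.4] [142 171   6   6  33] [0.971 0.138 0.12 ]
green [145.2 183. ] [142 180   7   7  36] [0.939 0.167 0.12 ]
green [218.3 194.5] [213 189  12  12 115] [0.756 0.121 0.12 ]
green [328.3 197.6] [319 192  20  12 144] [0.527 0.012 0.12 ]
green [355.1 223.6] [350 217  12  14  49] [0.433 0.067 0.12 ]
green [319.7 293.1] [310 286  21  15 192] [0.402 0.275 0.12 ]
green [374.1 354. ] [363 344  23  21 280] [0.263 0.346 0.12 ]
expect bbox [319.1 190.7] [339.7 204.7]
tip [329.4 195.8] [329.4 190.4] [329.4 185.7]
```

Emit:
apply_moves(
  moves=[1.5, -3, 0, 0, 0, 0, 1.5, -6, 0, 0, 0, 0, 1.5, -6, 0, 0, 0, 0, 1.5, -6, 0, 0, 0, 0, 1.5, -6, 0, 0, 0, 0, 1.5, -6, 0, 0, 0, 0],
)

```text
clock: 27.22
tcp_pos: [0.441, 0.0093, 0.3115]
orientation: [-0.014, 0.996, 0.086, -0.002]
wrist_force: [0.3, -0.1, 0.6]
finger_gap: 0.0
grip_force: 0.0
```

Run:
```python
from col import *
o,i,K,T=red("wrist",.215,60); cv2.imwrite("pics/w9.png",i); print(o)
R=o[0][1]; print(proj([.525,.011,.225],K,T))
b=(np.degrees(np.arctan2(R[1]-.011,R[0]-.525))+180)%360
# black ball: dark blob near opposite end
B=proj([1.05-R[0],.022-R[1],.215],K,T); print("black exp",B)
g=cv2.cvtColor(i,cv2.COLOR_BGR2GRAY); x,y=map(int,B); w=g[y-25:y+26,x-25:x+26]; m=(w<35).astype(np.uint8); n,l,s,c=cv2.connectedComponentsWithStats(m); k=1+np.argmax(s[1:,4]); Bm=c[k]+[x-25,y-25]; Bw=ray(*Bm,K,T,.215); print(Bm,s[k],Bw,"bar by both",np.degrees(np.arctan2(*(Bw-R)[1::-1]))%360,"mid",(R+Bw)/2)
prof(i,K,T,b)
```

```text
[(array([433.7,  69. ]), array([ 0.5358, -0.0397,  0.215 ]), np.int32(476))]
[347.94035666  72.03896043]
black exp [262.3003188   75.78967514]
[259.70772947  75.18599034] [ 12  13  22  25 414] [0.51427416 0.06331213 0.215     ] bar by both 101.8029226322222 mid [0.52503708 0.01180606 0.215     ]
bar 102.02527960963536 minima (ang, rel bar, val) [(24, np.float64(-78.0), 64), (54, np.float64(-48.0), 68), (83, np.float64(-19.0), 78), (142, np.float64(40.0), 67), (171, np.float64(69.0), 64), (203, np.float64(101.0), 65), (234, np.float64(132.0), 47), (264, np.float64(162.0), 45), (325, np.float64(-137.0), 69), (326, np.float64(-136.0), 69), (355, np.float64(-107.0), 62)]
red at []
```

Emit:
apply_moves(
  moves=[1.2, 1.31, 0, 0, 0, 0, 1.9, 1.31, 0, 0, 0, 0, 1.9, 1.31, -1.5, 0, 0, 0, 1.9, 1.31, -3, 0, 0, 0, 1.9, 1.31, -3.98, 0, 0, 0, 1.9, 1.31, -3.98, 0, 0, 0, 1.9, 1.31, -3.98, 0, 0, 0],
)

```text
clock: 27.85
tcp_pos: [0.4868, 0.0458, 0.2119]
orientation: [-0.014, 0.996, 0.09, -0.003]
wrist_force: [-0.9, 0.3, 1.1]
finger_gap: -0.0002
grip_force: 0.0
```

```bash
cat > sl.py <<'E'
import io,contextlib,re,sys
from col import *
s=status.get_state(); print("tcp",s["tcp_pos"].round(4) if hasattr(s["tcp_pos"],"round") else s["tcp_pos"],"F",np.round(s["wrist_force"],1),"grip",s["grip_force"])
o,i,K,T=red("wrist",.215,300); R=o[0][1]; b=(np.degrees(np.arctan2(R[1]-.0114,R[0]-.525))+180)%360
f=io.StringIO()
with contextlib.redirect_stdout(f): prof(i,K,T,b)
L=np.array([float(a) for a in re.findall(r"\((\d+), np",f.getvalue())]); z=np.exp(1j*np.radians(L*12))
z=z[np.abs(np.angle(z/np.median(z.real)+0))>=0]; m=np.degrees(np.angle(np.median(z.real)+1j*np.median(z.imag)))/12%30
print("bar",round(b,1),"lines",round(m,1),"slip deg mod30",round((m-b-19.5)%30,1))
E
python3 sl.py
```

```text
tcp [0.4868 0.0458 0.2119] F [-0.9  0.3  1.1] grip 0.0
bar 101.6 lines 24.1 slip deg mod30 23.0
```

Emit:
apply_moves(
  moves=[0.3, -0.1, 0, 0, 0, 0, 0.5, -0.14, 0, 0, 0, 0, 0.6, -0.14, 0, 0, 0, 0, 0.65, -0.14, 0, 0, 0, 0, 0.65, -0.14, 0, 0, 0, 0],
)

```text
clock: 28.32
tcp_pos: [0.5052, 0.0412, 0.2132]
orientation: [-0.014, 0.996, 0.089, -0.001]
wrist_force: [-0.1, 0.2, -0.4]
finger_gap: -0.0
grip_force: 0.0
```

```bash
python3 sl.py
```

```text
tcp [0.5052 0.0412 0.2132] F [-0.1  0.2 -0.4] grip 0.0
bar 94.4 lines 24.1 slip deg mod30 0.2
```

Emit:
apply_moves(
  moves=[0.05, 0.02, 0, 0, 0, 0, 0.05, 0.02, 0, 0, 0, 0],
)

```text
clock: 28.53
tcp_pos: [0.5056, 0.042, 0.2126]
orientation: [-0.014, 0.996, 0.089, -0.002]
wrist_force: [-0.2, -0.1, -0.0]
finger_gap: -0.0003
grip_force: 0.0
```

```bash
python3 sl.py
```

```text
tcp [0.5056 0.042  0.2126] F [-0.2 -0.1 -0. ] grip 0.0
bar 94.4 lines 24.1 slip deg mod30 0.2
```

That small nudge seated the handle exactly in the first notch: slip is 30° and the collar has not moved. Retreat.

Emit:
apply_moves(
  moves=[-0.2, 0, 0, 0, 0, 0, -0.6, 0, 0, 0, 0, 0, -0.8, 0, 0.5, 0, 0, 0, -0.8, 0, 2, 0, 0, 0, -0.8, 0, 4, 0, 0, 0, -2.6, -1.3, 4, 0, 0, 0, -2.6, -1.3, 4, 0, 0, 0, -2.6, -1.3, 4, 0, 0, 0, -2.6, -1.3, 4, 0, 0, 0],
)

```text
clock: 29.33
tcp_pos: [0.4397, 0.0094, 0.3125]
orientation: [-0.014, 0.996, 0.089, -0.001]
wrist_force: [0.2, -0.5, -1.4]
finger_gap: -0.0001
grip_force: 0.0
```

```bash
python3 sl.py; python3 -c "
from h import *
print(job.hand_in())"
```

```text
tcp [0.4397 0.0094 0.3125] F [ 0.2 -0.5 -1.4] grip 0.0
bar 94.7 lines 24.6 slip deg mod30 0.4
the job is handed in; nothing more can be done
None
```

I handed the job in at 29 s: the green piece is centred on the crystal to within about 0.3 mm, the arm is at its stop, and the handle rests in the first click's notch. The screw backed off about 16° when I released the handle, so the clamp force is below its peak; I judge the piece still clamped but did not measure the force, and hand-in returned no verdict.

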